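# Close the red jar and bring it to the front of the parts carousel

### The job

Put the loose red lid on the open red jar of the parts carousel, seated level in its mouth, and let go of it. Then turn the carousel until the red jar stands in line with the yellow arrow on the foot, and finish while still firmly holding the carousel still there with the fingers, the lid still seated. Leave the tape roll, the bottle and the screwdriver where they are.

Things in the scene. Friction and masses are not known exactly. Their poses are not given: they have to be found in the camera images.
- turntable: Turning grey deck, 244 mm across, top 30 mm above the bench, with four fixed jars (66 mm wide, centres 85 mm from the axis, a quarter turn apart, tops 115 mm above the bench). Turns endlessly both ways; friction 0.06 N m; stays where left. Origin on the axis at bench height, z up. Its -x axis points to the open red jar; +x: white jar, black cap; +y: green, -y: blue jar, white caps.
- handle (a point): Grip point of the carousel's black bar handle, on the turning axis, 185 mm above the bench. The bar is 70 mm long (turntable y), 16 mm wide (turntable x), 160 to 195 mm above the bench: fingers closing along the turntable's x pinch its width from above, clear of jars and lid. Post below: 22 mm thick.
- jar_mouth (a point): Centre of the open mouth of the red jar with a white band, at rim height, 115 mm above the bench; moves with the turntable and has its axes. Outside 64 mm, inside 56 mm across. The bolts in it stay over 20 mm below the rim.
- front_spot (a point): Fixed point 115 mm above the bench, 85 mm from the turning axis in the direction of the yellow arrow; the red jar is at the front when jar_mouth lies on it. The arrow lies at bench height beside the carousel's fixed dark foot, pointing outward, roughly towards the robot (within 0.5 rad). The point's -x axis points out along the arrow.
- lid: Loose lid, about 60 g, right way up on the bench. From below: white plug 49 mm across, 8 mm high; red disc 72 mm across, 5 mm thick; black round knob 22 mm across, 28 mm high; 41 mm in all. Origin at the centre of the plug's underside, z up. Seated, the plug is in the jar's mouth, the disc on the rim, the origin 8 mm below jar_mouth.
- tape: Bystander: tan roll of packing tape lying flat, 96 mm across, 48 mm high; origin at the centre of its underside.
- bottle: Bystander: white bottle with orange cap, standing, 68 mm across, 190 mm high; origin at the centre of its underside.
- screwdriver: Bystander: screwdriver with a red handle, lying flat on the bench, its shank away from the robot; 200 mm long, 26 mm thick; origin under its middle, x axis along it to the tip.
Mind the look-alikes: they are no part of the job. Leave any purple look-alike of the lid alone.

How it is judged:
On the way, in this order (a step that is already met when the one before it is completed fails the run):
1. the lid sits level in the red jar's mouth, let go, before the jar is brought to the front (horizontal distance between lid and jar_mouth below 0.007 m and z of lid in the frame of jar_mouth below -0.005 m and angle between lid's own z axis and vertical below 0.07 rad and contact force between the fingers and lid below 0.2 N), for 0.2 s.
2. the red jar is in line with the arrow (horizontal distance between jar_mouth and front_spot below 0.009 m), for 0.2 s.
At the end, for the whole second after the job is handed in: The red jar's mouth is within 9 mm (about 6 degrees of turn) of the front spot, the turntable is still and the fingers hold it with more than 2 N; the lid, not touched by the fingers, sits in the mouth, centred within 7 mm, down on the rim, and level within 4 degrees (all of step 1 and horizontal distance between jar_mouth and front_spot below 0.009 m and angular speed of turntable below 0.05 rad/s and contact force between the fingers and turntable above 2 N and z of lid in the frame of jar_mouth above -0.012 m); the arm keeps its last pose, push and grip.
It fails at once if the tape roll is pushed more than 30 mm (distance of tape from where it was at the start of the episode above 0.03 m).
It fails at once if the bottle is pushed more than 30 mm or tipped over (distance of bottle from where it was at the start of the episode above 0.03 m or angle between bottle's own z axis and vertical above 0.5 rad).
It fails at once if the screwdriver is pushed more than 30 mm (distance of screwdriver from where it was at the start of the episode above 0.03 m).
It also fails if it takes over 72 s, if anything falls off the work surface, if the arm or the gripper's body presses on something with over 40 N, if the wrist force passes 120 N, or if a joint passes its speed limit or range.

### The arm

A 7-joint arm with a two-finger parallel gripper is mounted at the origin on the work surface. World frame = base frame: x ahead of the robot, y to its left, z up, the work surface at z = 0. Lengths are in m, angles in rad, forces in N, time in s.
With the tool pointing down it reaches from about 0.425 to 0.925 m from the base axis. Payload 6.8 kg.
Tool frame: the origin (TCP) lies midway between the tips of the shut fingers; the grasp point (between the pads) lies 19 mm behind it; z points along the fingers, y is the line along which they close (so a half turn about z gives the same grasp; the last joint's range is limited). The gripper opens to 85 mm and grips with 20 to 120 N. Pads are 22 mm wide; open, the fingers measure 114 mm over their backs; the gripper's body (76 mm by 85 mm) begins 54 mm behind the grasp point. The pads swing forward as they close: fully open they stand 13 mm farther back than shut.
Start: joints at [1.108, 0.477, 0.022, 1.555, -0.011, 1.109, -0.083], TCP at [0.235, -0.633, 0.231] pointing down, gripper open.
Joint ranges: [-2.96, 2.96], [-0.34, 2.1], [-1.41, 1.46], [0.24, 2.44], [-1.37, 4.51], [0.17, 1.92], [-2.96, 2.96]. Speed limits (rad/s): [2.39, 2.39, 3.14, 3.14, 3.14, 3.14, 3.14].

### API

Orientations are given as a unit quaternion [w, x, y, z].
In Python, from station import * gives the robot as it stands.
- The arm moves only by the shell command python3 -m creep 'ROWS' [FORCE]. ROWS is JSON, a list of rows, each a list of 7 numbers: the gripper command: -1 is shut, 1 is fully open, values between are in proportion, then the shift along the world's x, y, z in mm, then the turn, a rotation vector about the world's x, y, z in rad. A call has 1 to 5 rows; each row shifts and turns the commanded pose from where the row before left it; what a row does not reach is not made up. A row lasts 1/8 s, in which the tool goes at most 62.5 mm and 10.7 degrees, less where a joint would pass 70% of its speed; a pose out of reach is approached as far as the arm can. A call is refused whole if a number of a shift passes 62.5 or a number of a turn 0.188, either way. A call with a gripper value outside its range is refused whole. The fingers move at their own pace and stop on an object; FORCE is the grip in N (left out, the last holds). Time passes only in rows, so rows that do not move let the fingers close. It gives the time, the measured TCP pose, the force, the opening and the grip force at its end, in the units of the state.
- get_obs(): the state, without advancing time (a new reading comes with each control period).
- read_camera(name): name is "side" or "top" or "wrist"; returns (picture, depth): 400x640x3 uint8, red, green, blue; 400x640 float32, m along the optical axis (not along the pixel's ray), 0 where there is no reading.
- camera_params(name): a dict with "intrinsics" (3x3 intrinsics, pixels), "cam_to_world" (4x4, takes a point from camera to world coordinates); the wrist camera has in their place "mount" (4x4, takes a point from camera to tool coordinates, whose origin is the TCP and whose axes are the flange's). Camera axes: x right, y up, looking along -z (the intrinsics and any distortion apply to the point x, -y, -z); pixel columns grow to the right and rows downward; lengths in m; the calibration is good to about 2 mm. A picture is of the moment at which its call begins: read the wrist's pose just before it. camera_params takes no time and is no camera call.
- hand_in(): hands the job in; it is judged then, once.
The state is a dict: "t": time; "q": joint angles; "joint_vel": joint speeds; "joint_torque": joint torques, N m; "eef_pos": TCP position; "tool_rot": TCP orientation; "contact_force": force on the tool from outside, world axes, zero at the start; "torque": the same for the moment, N m; "gripper_width": opening from 0.0 (shut) to 1.0 (fully open); "grasp_force": force on a finger pad.
Only numpy, scipy, OpenCV 4.12 (cv2) and the standard library are available. Lean on these libraries where they do the work, as an engineer would, in place of code of your own. Each camera call takes 0.05 s, during which the arm holds its last target. There are 200 camera calls.

## Working session

There is one attempt and no reset: what is moved stays moved. The work goes in short steps, Python scripts to look and compute and a shell command to move; the robot and the scene stay as the last step left them, time stands still between calls to the robot, and variables do not carry over. Pictures are saved under pics/ and viewed, at most 10 in all, crops included, and the job is handed in when it is done.

```bash
mkdir -p pics; cat > h.py <<'E'
from station import *
import numpy as np, cv2
def snap(n,f):
    p,d=read_camera(n); cv2.imwrite(f'pics/{f}.png',p[:,:,::-1]); np.save(f'pics/{f}_d.npy',d); return p,d
def cloud(n,d,T=None):
    c=camera_params(n); K=c['intrinsics']; T=c['cam_to_world'] if T is None else T
    v,u=np.mgrid[:d.shape[0],:d.shape[1]]
    P=np.stack([(u-K[0,2])/K[0,0]*d,-(v-K[1,2])/K[1,1]*d,-d],-1)
    W=P@np.array(T)[:3,:3].T+np.array(T)[:3,3]; W[d==0]=np.nan; return W
E
python3 - <<'E'
from h import *
print(get_obs())
for n in('side','top'):
    p,d=snap(n,n+'1'); c=camera_params(n); print(n,{k:np.round(v,3).tolist() if not isinstance(v,str) else v for k,v in c.items()})
E
```

```text
{'t': 0.0, 'q': array([ 1.10789341,  0.47780715,  0.02232615,  1.55645255, -0.01152024,
        1.10930504, -0.08312874]), 'joint_vel': array([ 0.00102421,  0.000162  ,  0.00033247, -0.00022954, -0.00013078,
       -0.00123288,  0.00094109]), 'joint_torque': array([-4.34534559e-04, -5.96453190e+01,  1.60747111e+00, -2.81195927e+01,
        1.24726858e-02,  9.38207289e-03, -1.42107348e-05]), 'eef_pos': array([ 0.2342907 , -0.6323986 ,  0.23032026]), 'tool_rot': array([-8.96022707e-04,  9.84305531e-01,  1.76470313e-01, -2.18193363e-04]), 'contact_force': array([ 0.51153036,  0.08964057, -0.18753939]), 'torque': array([-0.07623865, -0.02358588,  0.04755444]), 'grasp_force': 0.0, 'gripper_width': 1.000344832991787}
side {'intrinsics': [[406.443, 0.0, 323.586], [0.0, 406.443, 201.16], [0.0, 0.0, 1.0]], 'cam_to_world': [[-0.807, 0.379, -0.453, 0.111], [-0.591, -0.523, 0.615, 0.545], [-0.004, 0.764, 0.646, 0.735], [0.0, 0.0, 0.0, 1.0]]}
top {'intrinsics': [[389.288, 0.0, 313.318], [0.0, 389.288, 203.08], [0.0, 0.0, 1.0]], 'cam_to_world': [[-0.071, 0.977, -0.202, 0.352], [-0.997, -0.071, 0.008, -0.043], [-0.006, 0.202, 0.979, 1.09], [0.0, 0.0, 0.0, 1.0]]}
```

View pics/top1.png

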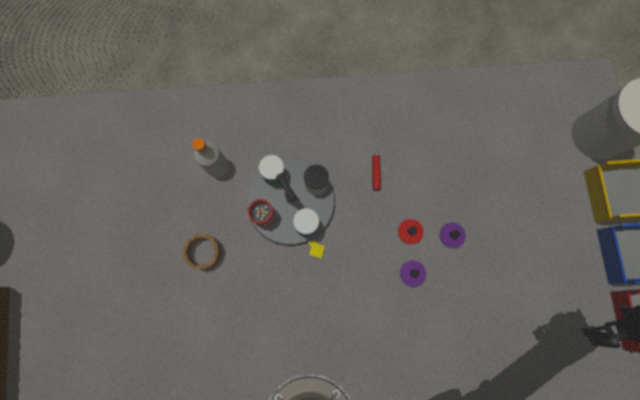

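View pics/side1.png

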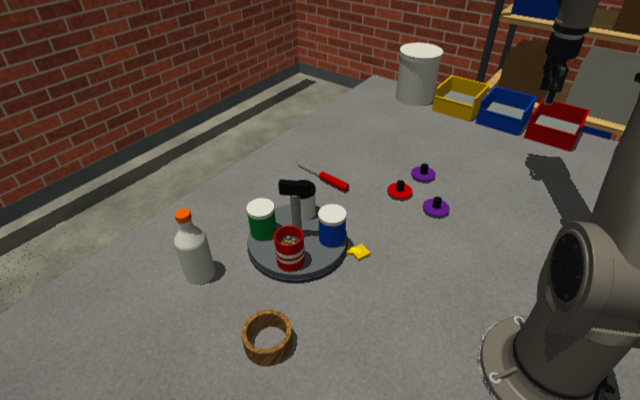

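The top view shows the red lid at (411,231), with purple look-alikes at (453,235) and (413,273). The open red jar is at (261,212), the arrow at (317,250), and the bar handle near (288,188). The bottle is at (205,150), the tape at (201,252) and the screwdriver at (376,172). The side view agrees: lid (400,190), red jar (289,248), arrow (358,251).

```bash
cat > m.py <<'E'
from h import *
def masks(p):
    h=cv2.cvtColor(p,cv2.COLOR_RGB2HSV); H,S,V=[h[...,i].astype(int) for i in range(3)]
    return dict(red=((H<6)|(H>174))&(S>150)&(V>60), yel=(H>22)&(H<35)&(S>150)&(V>100), blk=(V<45), wht=(S<40)&(V>140))
def fitc(P):
    A=np.c_[2*P[:,:2],np.ones(len(P))]; s=np.linalg.lstsq(A,(P[:,:2]**2).sum(1),rcond=None)[0]
    return s[:2], np.sqrt(s[2]+s[0]**2+s[1]**2)
if __name__=='__main__':
  for n in('top','side'):
    p=cv2.imread(f'pics/{n}1.png')[:,:,::-1].copy(); d=np.load(f'pics/{n}1_d.npy'); W=cloud(n,d); M=masks(p)
    inr=(W[...,0]>.3)&(W[...,0]<1)&(W[...,1]>-.5)&(W[...,1]<.5)
    for k in('red','yel','blk'):
        c,l,s,_=cv2.connectedComponentsWithStats((M[k]&inr).astype(np.uint8))
        for i in range(1,c):
            if s[i,4]>25:
                Q=W[l==i]; print(n,k,s[i].tolist(),'med',np.nanmedian(Q,0).round(3),'lo',np.nanpercentile(Q,3,0).round(3),'hi',np.nanpercentile(Q,97,0).round(3))
    # deck: z about 0.03
    D=W[inr&(abs(W[...,2]-.03)<.008)]; print(n,'deck',len(D),np.nanpercentile(D,[1,50,99],axis=0).round(3).tolist())
    for a,b in((.108,.125),(.15,.2)):
        m=(inr&(W[...,2]>a)&(W[...,2]<b)).astype(np.uint8)
        c,l,s,_=cv2.connectedComponentsWithStats(m)
        for i in range(1,c):
            if s[i,4]>20:
                Q=W[l==i]; print(n,a,s[i].tolist(),'med',np.median(Q,0).round(3),'lo',np.percentile(Q,3,0).round(3),'hi',np.percentile(Q,97,0).round(3))
E
python3 m.py
```

```text
top red [373, 156, 7, 33, 215] med [ 0.648 -0.235  0.025] lo [ 0.605 -0.245  0.019] hi [ 0.695 -0.225  0.028]
top red [399, 220, 24, 24, 393] med [ 0.474 -0.313  0.013] lo [ 0.446 -0.345  0.01 ] hi [ 0.505 -0.286  0.017]
top yel [309, 241, 15, 17, 179] med [ 0.445 -0.049  0.01 ] lo [ 0.425 -0.067  0.006] hi [ 0.468 -0.033  0.014]
top deck 3849 [[0.433, -0.302, 0.023], [0.579, 0.01, 0.03], [0.699, 0.281, 0.036]]
top 0.108 [195, 145, 26, 23, 127] med [0.683 0.201 0.12 ] lo [0.672 0.187 0.109] hi [0.72  0.245 0.124]
top 0.108 [259, 156, 25, 24, 461] med [0.658 0.054 0.114] lo [0.629 0.024 0.111] hi [0.685 0.081 0.117]
top 0.108 [304, 165, 25, 25, 488] med [ 0.623 -0.062  0.114] lo [ 0.595 -0.091  0.111] hi [ 0.652 -0.035  0.117]
top 0.108 [248, 199, 25, 25, 142] med [0.544 0.088 0.115] lo [0.512 0.056 0.109] hi [0.572 0.117 0.118]
top 0.108 [293, 209, 26, 26, 517] med [ 0.508 -0.029  0.114] lo [ 0.48  -0.057  0.11 ] hi [ 0.537 -0.001  0.118]
top 0.15 [192, 138, 17, 18, 191] med [0.702 0.217 0.189] lo [0.691 0.206 0.152] hi [0.718 0.232 0.193]
top 0.15 [276, 173, 21, 29, 235] med [0.58  
[... 1794 characters left out ...]
[0.656 0.057 0.111] lo [0.629 0.028 0.109] hi [0.685 0.084 0.113]
side 0.108 [318, 204, 29, 20, 444] med [ 0.508 -0.024  0.111] lo [ 0.48  -0.053  0.109] hi [0.537 0.004 0.113]
side 0.108 [291, 206, 10, 8, 57] med [0.577 0.022 0.117] lo [0.572 0.009 0.109] hi [0.589 0.025 0.124]
side 0.108 [274, 226, 29, 22, 175] med [0.54  0.09  0.112] lo [0.512 0.059 0.108] hi [0.572 0.12  0.114]
side 0.108 [174, 229, 33, 24, 299] med [0.683 0.238 0.118] lo [0.673 0.196 0.109] hi [0.72  0.255 0.125]
side 0.15 [278, 180, 33, 21, 525] med [0.58  0.019 0.179] lo [ 0.552 -0.     0.155] hi [0.609 0.036 0.193]
side 0.15 [174, 209, 19, 23, 306] med [0.698 0.226 0.181] lo [0.691 0.211 0.151] hi [0.717 0.237 0.189]
```

```bash
python3 -m creep '[[0.3,34,46,0,0,0,0.03],[0.3,34,46,0,0,0,0.03],[0.3,34,46,0,0,0,0.03],[0.3,34,46,0,0,0,0.03],[0.3,34,46,0,0,0,0.024]]' 40
python3 -m creep '[[0.3,34,46,-30,0,0,0],[0.3,34,46,-30,0,0,0],[0.3,0,0,0,0,0,0],[0.3,0,0,0,0,0,0]]'
cat >> h.py <<'E'
from scipy.spatial.transform import Rotation as R
def wrist(f):
    o=get_obs(); T=np.eye(4); T[:3,:3]=R.from_quat(o['tool_rot'],scalar_first=True).as_matrix(); T[:3,3]=o['eef_pos']
    p,d=snap('wrist',f); T=T@np.array(camera_params('wrist')['mount']); np.save(f'pics/{f}_T.npy',T)
    return p,d,T
E
python3 - <<'E'
from h import *; from m import *
p,d,T=wrist('w1'); W=cloud('wrist',d,T); o=get_obs(); print(o['eef_pos'],o['tool_rot'],o['q'],camera_params('wrist'))
M=masks(p)
for k in('red','blk'):
    c,l,s,_=cv2.connectedComponentsWithStats((M[k]&(W[...,2]<.06)).astype(np.uint8))
    for i in range(1,c):
        if s[i,4]>60:
            Q=W[l==i]; print(k,s[i].tolist(),np.nanmedian(Q,0).round(4),np.nanpercentile(Q,2,0).round(4),np.nanpercentile(Q,98,0).round(4))
E
```

```text
t: 0.72
eef_pos: [0.4052, -0.4012, 0.2311]
tool_rot: [-0.0, 0.969, 0.247, -0.0]
contact_force: [0.2, -0.8, -0.1]
gripper_width: 0.651
grasp_force: 0.0
t: 1.23
eef_pos: [0.4699, -0.3143, 0.173]
tool_rot: [-0.0, 0.969, 0.247, -0.0]
contact_force: [-0.6, -0.3, -0.0]
gripper_width: 0.65
grasp_force: 0.0
[ 0.46963208 -0.31528066  0.17346979] [ 3.65626787e-04  9.69268393e-01  2.46005268e-01 -2.38186781e-04] [ 0.602307    0.36755396 -0.15213506  1.87037124  0.07020255  0.90862813
 -0.6566911 ] {'intrinsics': array([[288.17446663,   0.        , 322.13554783],
       [  0.        , 288.17446663, 200.0342839 ],
       [  0.        ,   0.        ,   1.        ]]), 'mount': array([[-3.88902816e-04,  9.55108278e-01,  2.96256690e-01,
         7.58808418e-02],
       [ 9.99999663e-01,  1.57116451e-04,  8.06190950e-04,
        -8.10929756e-04],
       [ 7.23452851e-04,  2.96256903e-01, -9.55108017e-01,
        -1.43079255e-01],
       [ 0.00000000e+00,  0.00000000e+00,  0.00000000e+00,
         1.00000000e+00]])}
red [305, 0, 37, 26, 607] [ 0.6098 -0.237   0.0241] [ 0.6014 -0.246   0.0187] [ 0.6228 
[... 157 characters left out ...]
 -0.0631  0.0309] [ 0.4991 -0.0701  0.0293] [ 0.5198 -0.0581  0.0327]
blk [37, 0, 139, 50, 2165] [ 0.5107 -0.0857  0.0143] [ 0.4686 -0.1073  0.0035] [ 0.5508 -0.0269  0.0307]
blk [317, 172, 19, 23, 360] [ 0.4778 -0.3131  0.0413] [ 0.4679 -0.3223  0.0226] [ 0.4856 -0.3046  0.0428]
blk [398, 234, 24, 28, 460] [ 0.4587 -0.4246  0.0405] [ 0.4467 -0.4366  0.0143] [ 0.4671 -0.4191  0.0425]
blk [271, 254, 12, 27, 211] [ 0.3692 -0.3105  0.0352] [ 0.3562 -0.3163  0.0172] [ 0.371  -0.302   0.0426]
blk [0, 315, 62, 85, 775] [ 0.0747 -0.0888  0.0064] [ 0.0166 -0.1173  0.0004] [ 0.1101 -0.037   0.0135]
blk [0, 379, 16, 21, 284] [ 0.0176 -0.0753  0.0209] [-0.0032 -0.0809  0.016 ] [ 0.0341 -0.0688  0.0271]
```

View pics/w1.png

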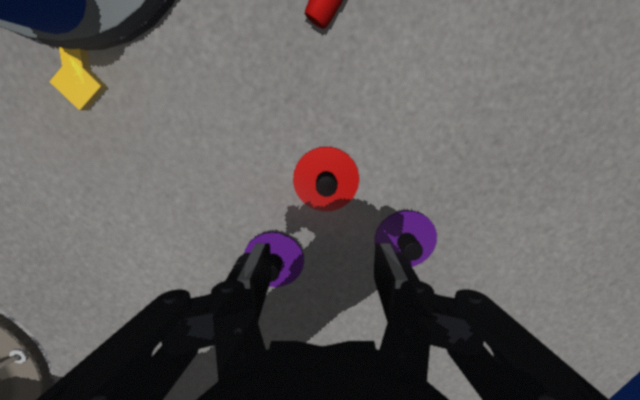

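The wrist view shows the red lid at (326,178) between the fingers, clear of both purple lids. The arrow is at (75,80).

```bash
python3 -m creep '[[0.3,6,2,-40,0,0,0],[0.3,0,0,-40,0,0,0],[0.3,0,0,-30,0,0,0],[0.3,0,0,0,0,0,0],[0.3,0,0,0,0,0,0]]'
python3 - <<'E'
from h import *; from m import *
p=cv2.imread('pics/w1.png')[:,:,::-1].copy(); W=cloud('wrist',np.load('pics/w1_d.npy'),np.load('pics/w1_T.npy')); C=np.array([.5825,.0135])
def arrow(W,p,n):
    Q=W[masks(p)['yel']&(W[...,2]<.03)]; Q=Q[np.hypot(*(Q[:,:2]-C).T)<.25][:,:2]
    v=np.linalg.svd(Q-Q.mean(0))[2][0]; m=Q.mean(0)-C
    box=cv2.minAreaRect(Q.astype(np.float32)*1000)
    print(n,len(Q),Q.mean(0),'bearing',np.degrees(np.arctan2(m[1],m[0]))%360,'axis',np.degrees(np.arctan2(v[1],v[0]))%180, box)
arrow(W,p,'w')
for n in('top','side'):
    p=cv2.imread(f'pics/{n}1.png')[:,:,::-1].copy(); arrow(cloud(n,np.load(f'pics/{n}1_d.npy')),p,n)
p,d,T=wrist('w2'); o=get_obs(); print(o['eef_pos'])
W=cloud('wrist',d,T);Q=W[masks(p)['red']&(W[...,2]<.06)&(abs(W[...,1]+.313)<.045)];print(len(Q),np.nanpercentile(Q,[1,50,99],axis=0).round(4).tolist())
E
```

```text
t: 1.9
eef_pos: [0.4767, -0.3135, 0.0647]
tool_rot: [0.001, 0.969, 0.246, 0.001]
contact_force: [-0.3, -0.8, 0.9]
gripper_width: 0.646
grasp_force: 0.0
w 1529 [ 0.44451849 -0.0494201 ] bearing 204.51316790853548 axis 30.466915113215265 ((446.7745361328125, -47.03274917602539), (46.89432907104492, 42.821571350097656), 66.78137969970703)
top 179 [ 0.44514985 -0.0496655 ] bearing 204.6970685668967 axis 27.313780337566413 ((445.3636779785156, -49.87940979003906), (38.812618255615234, 44.32202911376953), 85.8254165649414)
side 219 [ 0.44374749 -0.04683224] bearing 203.50032423104182 axis 41.48636212112359 ((446.72637939453125, -50.01592254638672), (53.05615234375, 49.953468322753906), 69.81428527832031)
[ 0.47703861 -0.31332831  0.06499643]
5798 [[0.4423, -0.3474, 0.012], [0.4815, -0.3101, 0.0136], [0.5091, -0.2814, 0.0152]]
```

View pics/w2.png

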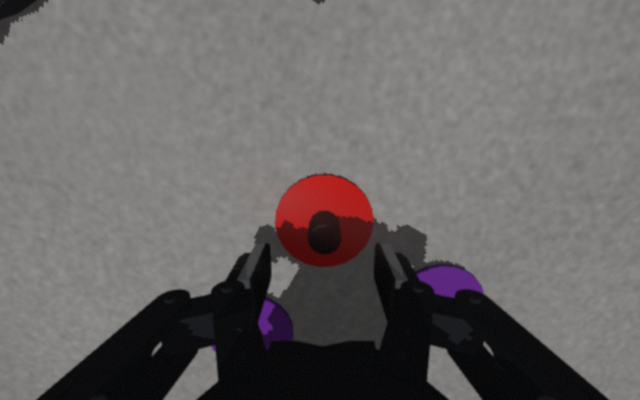

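The knob at (324,232) is centred between the fingertips, and the measured lid centre (0.476,-0.314) matches the TCP.

```bash
python3 -m creep '[[0.3,-1,-1,-24,0,0,0],[0.3,0,0,-22,0,0,0],[0.3,0,0,0,0,0,0],[-1,0,0,0,0,0,0],[-1,0,0,0,0,0,0]]' 40
python3 -m creep '[[-1,0,0,0,0,0,0],[-1,0,0,0,0,0,0],[-1,0,0,0,0,0,0],[-1,0,0,0,0,0,0]]'
```

```text
t: 2.58
eef_pos: [0.4763, -0.3136, 0.0188]
tool_rot: [0.001, 0.969, 0.247, 0.001]
contact_force: [-3.3, 1.7, 9.6]
gripper_width: 0.24
grasp_force: 39.2
t: 3.08
eef_pos: [0.4764, -0.3136, 0.0188]
tool_rot: [0.001, 0.969, 0.247, 0.001]
contact_force: [-1.6, 0.1, 5.9]
gripper_width: 0.246
grasp_force: 38.9
```

```bash
python3 -m creep '[[-1,0,0,30,0,0,0],[-1,0,0,50,0,0,0],[-1,0,0,50,0,0,0],[-1,0,0,55,0,0,0],[-1,0,0,50,0,0,0]]'
python3 -m creep '[[-1,8,50,0,0,0,0],[-1,8,50,0,0,0,0],[-1,8,50,0,0,0,0],[-1,8,50,0,0,0,0],[-1,8,50,0,0,0,0]]'
python3 -m creep '[[-1,8,50,0,0,0,0],[-1,8,50,0,0,0,0],[-1,10,51,0,0,0,0],[-1,0,0,0,0,0,0],[-1,0,0,0,0,0,0]]'
python3 - <<'E'
from h import *; from m import *
p,d,T=wrist('w3'); o=get_obs(); print(o['eef_pos'],o['tool_rot'],o['q'])
snap('side','side3')
W=cloud('wrist',d,T); M=masks(p)['red']
Q=W[M&(W[...,2]>.19)];print('lid',len(Q),np.nanpercentile(Q,[1,50,99],axis=0).round(4).tolist())
m=(W[...,2]>.105)&(W[...,2]<.125)
c,l,s,_=cv2.connectedComponentsWithStats(m.astype(np.uint8))
for i in range(1,c):
    if s[i,4]>80:
        Q=W[l==i]; print(s[i].tolist(),np.percentile(Q,[1,50,99],axis=0).round(4).tolist())
E
```

```text
t: 3.7
eef_pos: [0.4752, -0.3129, 0.255]
tool_rot: [0.001, 0.969, 0.247, 0.001]
contact_force: [1.1, -1.2, -1.2]
gripper_width: 0.243
grasp_force: 39.2
t: 4.32
eef_pos: [0.5152, -0.0614, 0.2529]
tool_rot: [0.0, 0.969, 0.247, 0.0]
contact_force: [0.4, -0.0, -0.5]
gripper_width: 0.241
grasp_force: 39.3
t: 4.95
eef_pos: [0.5411, 0.0875, 0.2524]
tool_rot: [0.0, 0.969, 0.247, -0.0]
contact_force: [-0.3, -0.7, -0.2]
gripper_width: 0.244
grasp_force: 39.3
[0.54115893 0.08668769 0.25234058] [ 4.50185511e-04  9.69242045e-01  2.46108993e-01 -1.37055504e-04] [ 0.05300922  0.27633311 -0.39253284  1.81547042  0.12004548  1.0732435
 -1.45705426]
lid 5808 [[0.5085, 0.0565, 0.2448], [0.5552, 0.0967, 0.247], [0.5742, 0.1217, 0.2484]]
[379, 60, 73, 75, 4256] [[0.6272, 0.0234, 0.109], [0.6586, 0.055, 0.1145], [0.6884, 0.0852, 0.1162]]
[293, 155, 63, 44, 532] [[0.5228, 0.058, 0.1056], [0.5611, 0.1018, 0.1152], [0.5746, 0.1188, 0.1169]]
[456, 154, 70, 64, 3427] [[0.5935, -0.0914, 0.1062], [0.6248, -0.0585, 0.1144], [0.6544, -0.0294, 0.116]]
[396, 176, 21, 21, 146] [[0.5736, 0.0135, 0.1057], [0.586, 0.0225, 0.1157], [0.5945, 0.0241, 0.1249]]
[378, 232, 53, 57, 2050] [[0.4798, -0.0579, 0.1072], [0.5123, -0.0275, 0.1145], [0.5392, 0.0004, 0.1161]]
```

View pics/w3.png

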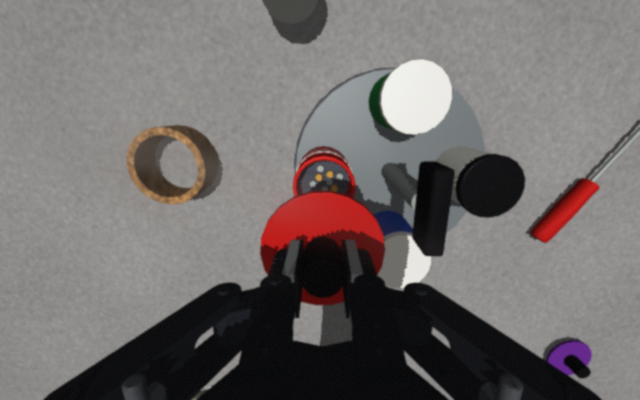

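The wrist view shows the lid hanging level in the fingers at (323,245). The open jar is at (325,178), just beyond it, and the handle bar is at (433,208).

```bash
python3 - <<'E'
from h import *; from m import *
from scipy.optimize import least_squares
p=cv2.imread('pics/w3.png')[:,:,::-1].copy(); d=np.load('pics/w3_d.npy');T=np.load('pics/w3_T.npy')
K=camera_params('wrist')['intrinsics']
def ray(u,v,z,K=K,T=T):
    D=np.stack([(u-K[0,2])/K[0,0],-(v-K[1,2])/K[1,1],-np.ones(len(u))],-1)@T[:3,:3].T
    return (T[:3,3]+D*((z-T[2,3])/D[:,2])[:,None])[:,:2]
def fit(P,r):
    f=lambda c:np.hypot(P[:,0]-c[0],P[:,1]-c[1])-r
    s=least_squares(f,P.mean(0),loss='soft_l1',f_scale=.001); return s.x.round(4),np.abs(s.fun).mean().round(4)
W=cloud('wrist',d,T)
# lid: topmost & side pixels of disc per column
m=masks(p)['red']&(W[...,2]>.2); m=cv2.morphologyEx(m.astype(np.uint8),cv2.MORPH_OPEN,np.ones((3,3)))
u=np.arange(264,383); v=np.array([np.argmax(m[:,i]) for i in u]); ok=m[v,u]>0
print('lid',fit(ray(u[ok],v[ok]-.0,.2464),.036))
C={}
for k,(a,b,r) in dict(green=(415,97,.033),black=(490,185,.033)).items():
    z=((W[...,2]>.108)&(W[...,2]<.12)).astype(np.uint8); c,l,s,_=cv2.connectedComponentsWithStats(z)
    cn=cv2.findContours((l==l[b,a]).astype(np.uint8),0,1)[0][0][:,0]; C[k]=fit(ray(cn[:,0],cn[:,1],.115),r); print(k,C[k])
for n in('top','side'):
    p=cv2.imread(f'pics/{n}1.png')[:,:,::-1].copy(); d=np.load(f'pics/{n}1_d.npy'); W=cloud(n,d); c=camera_params(n)
    z=((W[...,2]>.108-.003*(n=='side'))&(W[...,2]<.12)).astype(np.uint8)
    for k,g in dict(red=(.542,.088),green=(.657,.055),black=(.623,-.062),blue=(.508,-.027)).items():
        mm=z*(np.hypot(W[...,0]-g[0],W[...,1]-g[1])<.045).astype(np.uint8)
        v,u=np.nonzero(mm); h=cv2.convexHull(np.c_[u,v].astype(np.int32))
        q=np.zeros_like(z); cv2.fillPoly(q,[h],1); v,u=np.nonzero(q)
        P=ray(u,v,.115,c['intrinsics'],np.array(c['cam_to_world'])); print(n,k,len(P),P.mean(0).round(4), np.sqrt(2*P.var(0).sum()).round(4))
E
```

```text
lid (array([0.5393, 0.0874]), np.float64(0.0003))
green (array([0.6576, 0.0544]), np.float64(0.0007))
black (array([ 0.6239, -0.0593]), np.float64(0.0005))
top red 496 [0.5424 0.0864] 0.0323
top green 481 [0.6568 0.0527] 0.033
top black 502 [ 0.6226 -0.0624] 0.0334
top blue 531 [ 0.5077 -0.0284] 0.0331
side red 554 [0.5382 0.0944] 0.0339
side green 463 [0.6518 0.0612] 0.0349
side black 245 [ 0.6105 -0.0599] 0.0303
side blue 489 [ 0.5041 -0.0193] 0.0348
```

```bash
python3 -m creep '[[-1,2,1,-30,0,0,0],[-1,0,0,-30,0,0,0],[-1,0,0,-30,0,0,0],[-1,0,0,-18,0,0,0],[-1,0,0,0,0,0,0]]'
python3 -m creep '[[-1,0,0,0,0,0,0],[-1,0,0,0,0,0,0]]'
python3 - <<'E'
from h import *; from m import *
print(get_obs()['eef_pos'],get_obs()['contact_force'])
a=snap('side','side4')[0]; b=snap('top','top4')[0]
c=cv2.resize(a[170:290,230:350],(400,400),interpolation=2); e=cv2.resize(b[150:270,210:330],(400,400),interpolation=2)
cv2.imwrite('pics/c4.png',np.hstack([c,e])[:,:,::-1])
W=cloud('side',np.load('pics/side4_d.npy')); 
v=np.nonzero(masks(a)['red']&(abs(W[...,0]-.545)<.06)&(abs(W[...,1]-.09)<.06)); Q=W[v]
for lo in np.arange(.03,.15,.01):
    q=Q[(Q[:,2]>lo)&(Q[:,2]<=lo+.01)]
    if len(q)>8: print(round(lo,2),len(q),np.percentile(q[:,:2],[2,98],axis=0).round(4).tolist(),fitc(q))
E
```

```text
t: 5.68
eef_pos: [0.5426, 0.088, 0.1433]
tool_rot: [0.0, 0.969, 0.246, -0.001]
contact_force: [0.2, -0.6, -0.0]
gripper_width: 0.243
grasp_force: 39.4
t: 5.92
eef_pos: [0.5441, 0.0892, 0.1455]
tool_rot: [0.0, 0.969, 0.247, 0.001]
contact_force: [-0.4, 0.3, -0.1]
gripper_width: 0.242
grasp_force: 39.3
[0.54412394 0.08923048 0.14545116] [-0.41291131  0.30732663 -0.12545211]
0.03 65 [[0.5115, 0.0814], [0.5527, 0.1204]] (array([0.54266754, 0.08937597]), np.float64(0.03080318772090384))
0.04 80 [[0.511, 0.0795], [0.5544, 0.1214]] (array([0.54260213, 0.08960275]), np.float64(0.03109455141379821))
0.05 30 [[0.5109, 0.0821], [0.5537, 0.121]] (array([0.54276514, 0.08970045]), np.float64(0.031178641549945405))
0.06 30 [[0.5106, 0.0807], [0.5474, 0.1211]] (array([0.54252748, 0.08967627]), np.float64(0.03118175821624908))
0.07 18 [[0.5101, 0.0857], [0.5509, 0.1222]] (array([0.54343916, 0.08920364]), np.float64(0.03261801070053065))
0.08 58 [[0.5111, 0.0651], [0.5703, 0.1211]] (array([0.54059809, 0.09130216]), np.float64(0.028423158372198422))
0.09 98 [[0.5113, 0.0744], [0.5583, 0.1208]] (array([0.54191559, 0.09030788]), np.float64(0.02997233242613556))
0.1 90 [[0.5112, 0.0786], [0.5539, 0.1212]] (array([0.54246585, 0.09009018]), np.float64(0.030398968782527513))
0.11 70 [[0.5119, 0.0745], [0.5616, 0.1211]] (array([0.54217954, 0.09018933]), np.float64(0.029438614579288626))
0.13 458 [[0.5077, 0.0587], [0.5724, 0.1245]] (array([0.54084029, 0.09200371]), np.float64(0.027124980585255712))
```

View pics/c4.png

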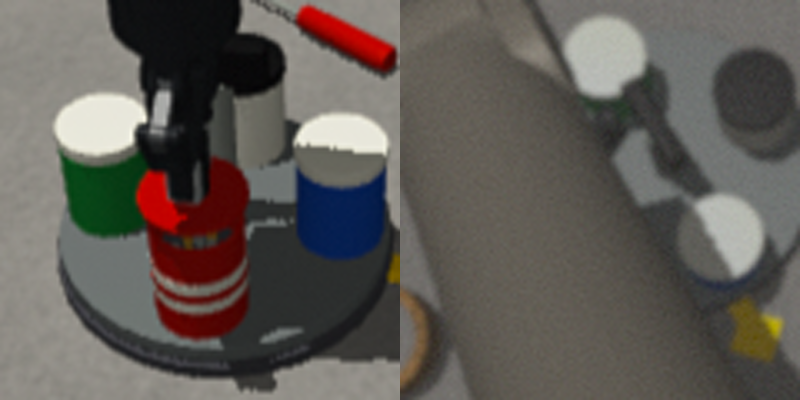

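In the side crop (left) the lid sits directly above the red jar, near (195,200), and a strip of the jar's mouth shows below it. Fitted centres: lid (0.5437,0.0885), jar (0.543,0.089).

```bash
python3 -m creep '[[-1,-1,0,-5,0,0,0],[-1,0,0,-5,0,0,0],[-1,0,0,-5,0,0,0],[-1,0,0,-2,0,0,0],[-1,0,0,0,0,0,0]]'
```

```text
t: 6.65
eef_pos: [0.5423, 0.0889, 0.127]
tool_rot: [0.0, 0.969, 0.247, -0.0]
contact_force: [0.3, -0.7, -0.8]
gripper_width: 0.236
grasp_force: 39.3
```

```bash
python3 -m creep '[[-1,0,0,-1,0,0,0],[-1,0,0,-1,0,0,0],[-1,0,0,0,0,0,0]]'
```

```text
t: 7.02
eef_pos: [0.5427, 0.0892, 0.1258]
tool_rot: [0.0, 0.969, 0.247, 0.0]
contact_force: [-0.6, 0.2, 3.8]
gripper_width: 0.239
grasp_force: 40.0
```

```bash
python3 -m creep '[[0,0,0,0,0,0,0],[0,0,0,0,0,0,0],[0,0,0,0,0,0,0],[0,0,0,15,0,0,0],[0,0,0,25,0,0,0]]'
python3 -m creep '[[0.3,0,0,40,0,0,0],[0.3,0,0,50,0,0,0],[0.3,0,0,30,0,0,0],[0.3,0,0,0,0,0,0],[0.3,0,0,0,0,0,0]]'
python3 - <<'E'
from h import *; from m import *
p,d,T=wrist('w5'); W=cloud('wrist',d,T); o=get_obs(); print(o['eef_pos'])
m=masks(p)['red']&(W[...,2]>.09)&(W[...,2]<.14); Q=W[m]; print('lid',len(Q),np.percentile(Q,[1,50,99],axis=0).round(4).tolist())
A=np.c_[Q[:,:2],np.ones(len(Q))]; print('slope',np.linalg.lstsq(A,Q[:,2],rcond=None)[0])
Q=W[(W[...,2]>.185)&(W[...,2]<.205)&(np.hypot(W[...,0]-.583,W[...,1]-.013)<.05)]
print('bar',len(Q),cv2.minAreaRect((Q[:,:2]*1000).astype(np.float32)),np.median(Q,0))
snap('side','side5')
a=p; b=cv2.imread('pics/side5.png')[170:290,230:350]; cv2.imwrite('pics/c5.png',np.hstack([cv2.resize(a[:,:,::-1][:,120:520],(400,400)),cv2.resize(b,(400,400))]))
E
```

```text
t: 7.65
eef_pos: [0.5418, 0.089, 0.1658]
tool_rot: [-0.0, 0.969, 0.247, -0.001]
contact_force: [0.5, -0.0, -0.4]
gripper_width: 0.498
grasp_force: 0.0
t: 8.28
eef_pos: [0.5419, 0.0889, 0.2851]
tool_rot: [0.0, 0.969, 0.247, -0.0]
contact_force: [0.2, -0.0, -0.1]
gripper_width: 0.653
grasp_force: 0.0
[0.54161166 0.0888179  0.28445629]
lid 2620 [[0.5112, 0.0562, 0.1186], [0.5466, 0.0934, 0.1206], [0.5747, 0.1228, 0.1226]]
slope [-0.0079689  -0.0019839   0.12505967]
bar 1674 ((583.6903076171875, 13.581910133361816), (69.5865478515625, 16.244890213012695), 28.587169647216797) [0.58572069 0.01621775 0.19507561]
```

View pics/c5.png

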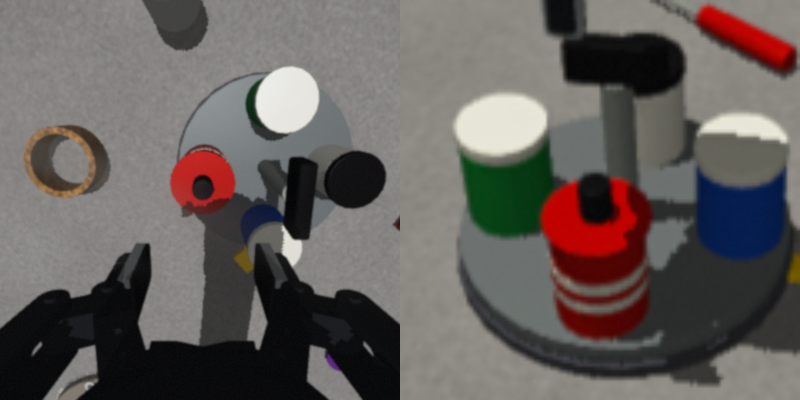

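The wrist half shows the lid in the jar at (203,182). The side half shows it seated level at (597,215), and the bar lies at 28.6° centred at (0.5836,0.0136).

```bash
python3 -m creep '[[0.3,21,-38,0,0,0,0],[0.3,21,-37,0,0,0,0],[0.3,0,0,0,0,0,0],[0.3,0,0,0,0,0,0],[0.3,0,0,0,0,0,0]]'
python3 -m creep '[[0.3,0,0,-35,0,0,0],[0.3,0,0,-35,0,0,0],[0.3,0,0,-30,0,0,0],[0.3,0,0,-17,0,0,0],[0.3,0,0,0,0,0,0]]'
```

```text
t: 9.0
eef_pos: [0.5837, 0.0155, 0.2849]
tool_rot: [-0.0, 0.969, 0.248, -0.0]
contact_force: [-0.3, -0.6, 0.5]
gripper_width: 0.652
grasp_force: 0.0
t: 9.62
eef_pos: [0.5835, 0.0146, 0.1675]
tool_rot: [-0.0, 0.969, 0.247, -0.001]
contact_force: [0.1, 0.3, 0.4]
gripper_width: 0.647
grasp_force: 0.0
```

```bash
python3 -m creep '[[-1,0,-1,0,0,0,0],[-1,0,0,0,0,0,0],[-1,0,0,0,0,0,0],[-1,0,0,0,0,0,0],[-1,0,0,0,0,0,0]]' 50
python3 -m creep '[[-1,0,0,0,0,0,0.04],[-1,0,0,0,0,0,0.08],[-1,0,0,0,0,0,0.08],[-1,0,0,0,0,0,0.08],[-1,0,0,0,0,0,0.08]]'
```

```text
t: 10.25
eef_pos: [0.5852, 0.0129, 0.1696]
tool_rot: [0.0, 0.969, 0.247, 0.001]
contact_force: [-1.0, -1.5, 6.6]
gripper_width: 0.177
grasp_force: 50.8
t: 10.88
eef_pos: [0.5849, 0.0132, 0.1696]
tool_rot: [0.0, 0.909, 0.417, 0.001]
contact_force: [-2.2, -0.5, 6.2]
gripper_width: 0.18
grasp_force: 51.1
```

```bash
python3 -m creep '[[-1,0,0,0,0,0,0.1],[-1,0,0,0,0,0,0.1],[-1,0,0,0,0,0,0.1],[-1,0,0,0,0,0,0.1],[-1,0,0,0,0,0,0.1]]'
python3 -m creep '[[-1,0,0,0,0,0,0.1],[-1,0,0,0,0,0,0.1],[-1,0,0,0,0,0,0.1],[-1,0,0,0,0,0,0.1],[-1,0,0,0,0,0,0.1]]'
python3 -m creep '[[-1,0,0,0,0,0,0.08],[-1,0,0,0,0,0,0.05],[-1,0,0,0,0,0,0],[-1,0,0,0,0,0,0]]'
python3 - <<'E'
from h import *; from m import *
o=get_obs(); print(o['q'],2*np.degrees(np.arctan2(o['tool_rot'][2],o['tool_rot'][1])))
C=np.array([.5835,.0136])
for n in('side','top'):
    p,d=snap(n,n+'6'); W=cloud(n,d); M=masks(p)
    near=np.hypot(W[...,0]-C[0],W[...,1]-C[1])<.135
    Q=W[M['red']&near&(W[...,2]>.03)]; 
    if len(Q): print(n,'red',len(Q),np.percentile(Q,[1,50,99],axis=0).round(4).tolist())
    for lo,hi in((.035,.105),(.112,.125)):
        q=Q[(Q[:,2]>lo)&(Q[:,2]<hi)]
        if len(q)>10: c,r=fitc(q); e=c-C; print(lo,len(q),c,r,np.hypot(*e),np.degrees(np.arctan2(e[1],e[0]))%360)
a=cv2.imread('pics/side6.png')[170:290,230:390]; b=cv2.imread('pics/top6.png')[150:270,210:330]
cv2.imwrite('pics/c6.png',np.hstack([cv2.resize(a,(440,330)),cv2.resize(b,(330,330))]))
E
```

```text
t: 11.5
eef_pos: [0.5845, 0.0134, 0.1696]
tool_rot: [0.0, 0.777, 0.629, 0.0]
contact_force: [-3.6, 0.4, 8.7]
gripper_width: 0.177
grasp_force: 51.3
t: 12.12
eef_pos: [0.5839, 0.0134, 0.1696]
tool_rot: [-0.0, 0.597, 0.802, -0.0]
contact_force: [-6.8, -0.1, 9.2]
gripper_width: 0.176
grasp_force: 51.6
t: 12.62
eef_pos: [0.5838, 0.0134, 0.1696]
tool_rot: [-0.0, 0.545, 0.838, -0.0]
contact_force: [-6.1, -0.4, 10.9]
gripper_width: 0.182
grasp_force: 51.7
[ 0.37473404  0.47578556 -0.6599093   1.80356796  0.345166    0.9805441
 -0.00873116] 113.95382599562635
side red 846 [[0.4711, -0.0538, 0.0319], [0.4931, -0.0028, 0.11], [0.5361, 0.0128, 0.1192]]
0.035 361 [ 0.50572991 -0.01956806] 0.031090891016842086 0.08454765593509116 203.0976951966798
0.112 420 [ 0.50348519 -0.02041324] 0.026912101510340014 0.08694406004465963 203.02970619479916
```

View pics/c6.png

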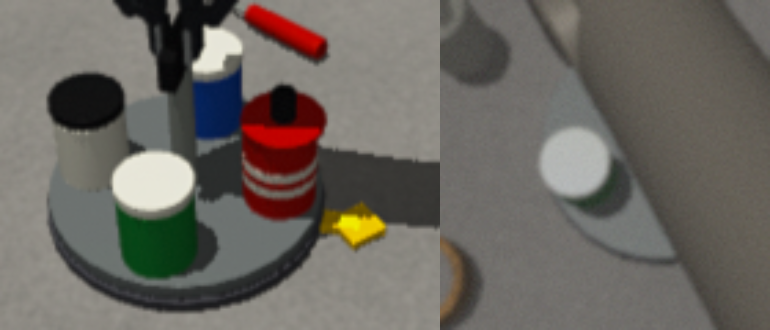

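The side crop shows the lid still seated level on the red jar at (283,115), pointing at the arrow at (355,225). The jar measures 203.1° and the arrow about 203.6° from the same camera. The grip is holding.

```bash
python3 -m creep '[[-1,0,0,0,0,0,0],[-1,0,0,0,0,0,0],[-1,0,0,0,0,0,0],[-1,0,0,0,0,0,0]]' && python3 -c "
from station import *
print(hand_in())"
```

```text
t: 13.22
eef_pos: [0.5838, 0.0133, 0.1696]
tool_rot: [-0.0, 0.545, 0.838, -0.0]
contact_force: [-6.5, -0.9, 10.5]
gripper_width: 0.174
grasp_force: 51.7
the job is handed in; nothing more can be done
None
```

I handed the job in at 13.2 s with the lid seated level in the red jar, the jar within about 1° of the arrow by camera, and the gripper holding the handle with about 52 N; the judge's verdict was not shown.

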